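# Gauge the bores of turned sleeves and reject the unfinished ones

## Robot

A 6-joint arm with a two-finger parallel gripper is mounted at the origin on the work surface. World frame = base frame: x ahead of the robot, y to its left, z up, the work surface at z = 0. Lengths are in m, angles in rad, forces in N, time in s.
With the tool pointing down it reaches from about 0.35 to 0.775 m from the base axis. Payload 7.3 kg.
Tool frame: the origin (TCP) lies at the centre of the arm's flange, where the gripper is bolted on; the fingertips stand 178 mm ahead of it and the grasp point (between the pads) lies 159 mm ahead of it (tip_extent is the distance from the TCP to the fingertips, in m); z points along the fingers, y is the line along which they close (so a half turn about z gives the same grasp; the last joint's range is limited). The gripper opens to 92 mm and grips with 3 to 60 N. Pads are 19 mm wide; open, the fingers measure 130 mm over their backs; the gripper's body (75 mm by 190 mm) begins 47 mm behind the grasp point.
Start: joints at [-0.146, 0.342, 1.524, -0, 1.275, -0.146], TCP at [0.525, 0, 0.405] pointing down, gripper open.
Joint ranges: [-2.53, 2.53], [-0.77, 2.02], [0.04, 2.7], [-1, 4.14], [0.28, 2.66], [-3.11, 3.11]. Speed limits (rad/s): [2.57, 2.57, 3.14, 3.14, 3.14, 3.14].

## Interface

Orientations are given as [roll, pitch, yaw] about the fixed x, y, z axes, in that order (R = Rz(yaw) Ry(pitch) Rx(roll)).
In Python, from cell import * gives the robot as it stands.
- The arm moves only by the tool arm_command, never from a script. Its arguments are lists of equal length, an entry for each row: "xyz": the shift along the world's x, y, z in mm, a list of three; "spin": the turn about the world's z in degrees. In form: {"xyz": [[tx, ty, tz], ...], "spin": [spin, ...]}. A call has 1 to 20 rows; each row shifts and turns the commanded pose from where the row before left it; what a row does not reach is not made up. A row lasts 1/10 s, in which the tool goes at most 50 mm and 8.59 degrees, less where a joint would pass 70% of its speed; a pose out of reach is approached as far as the arm can. A call with a gripper value outside its range is refused whole. "jaw" is the opening, from -1 (shut) to 1 (fully open), set as the call begins (left out, the last holds). The fingers move at their own pace and stop on an object; "squeeze" is the grip in N (left out, the last holds). Time passes only in rows, so rows that do not move let the fingers close. It gives the time, the measured TCP pose, the force, the opening and the grip force at its end, in the units of the state.
- observe(): the state, without advancing time (a new reading comes with each control period).
- read_camera(name): name is "scene" or "side" or "wrist"; returns a dict with "img" (384x512x3 uint8, red, green, blue), "depth" (384x512 float32, m along the optical axis (not along the pixel's ray), 0 where there is no reading), "fx", "fy", "cx", "cy" (pixels), "world_from_camera" (4x4, takes a point from camera to world coordinates). Camera axes: x right, y up, looking along -z (the intrinsics and any distortion apply to the point x, -y, -z); pixel columns grow to the right and rows downward; lengths in m; the calibration is good to about 2 mm. The wrist camera is an equidistant fisheye: a pixel r from the principal point sees the ray r / f radians off the axis. A picture is of the moment at which its call begins.
- hand_in(): hands the job in; it is judged then, once.
The state is a dict: "time": time; "qpos": joint angles; "qvel": joint speeds; "joint_efforts": joint torques, N m; "tool_pos": TCP position; "tool_rot": TCP orientation; "contact_force": force on the tool from outside, world axes, zero at the start; "torque": the same for the moment, N m; "opening": finger opening in m; "grip_force": force on a finger pad.
Only numpy, scipy, OpenCV 4.12 (cv2) and the standard library are available. Lean on these libraries where they do the work, as an engineer would, in place of code of your own. Each camera call takes 0.05 s, during which the arm holds its last target. There are 200 camera calls.

## Task

Try the plug gauge in the bore of each of the three brass sleeves in the white rack: a sound sleeve takes the pin all the way, up to the gauge's collar, under light pressure, while a bad one stops it partway; never force it (35 N at most). Leave the sound sleeves standing in their pockets, stand every bad one upright in the grey tray, and finish with the gauge back down in its wooden stand. Leave the sleeve under the microscope and everything else on the bench where it is.

Things in the scene. Friction and masses are not known exactly. Their poses are not given: they have to be found in the camera images.
- gauge: plug gauge standing upright in the stand; origin at the tip of its pin, z up along its axis. From the tip: hardened pin 16 mm diameter, 34 mm long (its end bevelled to 13.6 mm over 2.8 mm), then a collar 28 mm diameter, 6 mm thick, then a round aluminium handle 18 mm diameter, 66 mm long; 106 mm overall, about 0.13 kg
- stand: wooden block 64 x 64 x 45 mm, fixed, the gauge's stand; origin at the centre of its underside, z up. A round hole 20 mm wide and 40 mm deep is in the middle of its top; the gauge hangs in it by the collar, its tip then 11 mm above the work surface
- rack: white plastic plate 66 (x) x 196 (y) x 16 mm, fixed; origin at the centre of its underside. Three square pockets 43 mm wide, 10 mm deep, 62 mm apart in a row along its y axis. In each stands a loose, upright brass sleeve (not measured itself), with up to 2.5 mm of play to every side of the pocket's centre
- pocket1 (a point): centre of the floor (6 mm above the work surface) of the rack's +y end pocket, with a sleeve in it. Sleeves: flange 38 mm diameter, 6 mm thick at the foot, round body 30 mm diameter above it, 36 mm high in all (top 42 mm above the work surface), about 0.15 kg; bore in the middle, 17.4 mm wide, with a tapered lead-in 21.4 mm wide at the top and 4 mm deep
- pocket2 (a point): centre of the floor of the middle pocket, with a sleeve in it. A sound bore keeps its width down to a thin lip (11 mm hole) at the foot: the pin enters until the collar rests on the sleeve's top, tip 8 mm above the work surface. A bad bore narrows to 11 mm at a step already 14 mm below the top, which stops the pin with 20 mm still out
- pocket3 (a point): centre of the floor of the rack's -y end pocket, with a sleeve in it. Sleeves are alike outside; the gauge, not the eye, decides; one or two of the three are bad, in any pocket. A fourth sleeve, good or bad, stands under the microscope out of reach at the far left (y above 0.85 m) and is not part of the job. The names sleeve_a to sleeve_d do not tell which stands where
- tray: grey open tray for rejects, 124 (x) x 156 (y) x 22 mm outside, walls and floor 3 mm, fixed, empty; origin at the centre of its underside
- spool: bystander: spool of copper wire, 52 mm diameter, 40 mm high; origin at its underside
- flux_jar: bystander: amber jar with a white cap, 42 mm diameter, 45 mm high; origin at its underside
- board: bystander: small copper circuit board 60 x 45 mm, about 13 mm high; origin at its underside
- tweezers: bystander: steel tweezers 125 mm long, lying; origin at their middle
- driver: bystander: screwdriver 160 mm long, lying; origin at its middle
- standoff: bystander: steel threaded pillar standing, 15 mm wide, 37 mm high; origin at its underside
Things that resemble listed ones, but are neither listed nor needed, are in the scene too. There is more than one size of the gauge; the one meant has the size given above.

How it is judged:
By the outcome, as a careful person would: the job done as asked, in the order asked, and still so for the second after the job is handed in, with the robot touching nothing.
It also fails if it takes over 72 s, if anything falls off the work surface, if the arm or the gripper's body presses on something with over 40 N, if the wrist force passes 120 N, or if a joint passes its speed limit or range.

## Working session

There is one attempt and no reset: what is moved stays moved. The work goes in short steps, Python scripts to look and compute and a tool call to move; the robot and the scene stay as the last step left them, time stands still between calls to the robot, and variables do not carry over. Pictures are saved under pics/ and viewed, at most 10 in all, crops included, and the job is handed in when it is done.

Besides the shell and the picture viewer there is one more tool, called after "Request:" by a JSON object that holds its "fn" and its "kwargs". arm_command: Moves the arm, as the interface text tells. Its arguments: {"type":"object","properties":{"xyz":{"type":"array","items":{"type":"array","items":{"type":"number"}}},"spin":{"type":"array","items":{"type":"number"}},"jaw":{"type":"number"},"squeeze":{"type":"number"}},"required":["xyz","spin"]}

```bash
mkdir -p pics; ls
python3 - <<'E'
from cell import *
import cv2,numpy as np
for n in ["scene","side"]:
    c=read_camera(n); cv2.imwrite(f"pics/{n}0.png",cv2.resize(c["img"][:,:,::-1],(800,600),interpolation=cv2.INTER_CUBIC))
    np.savez(f"{n}0.npz",**c); print(n,c["fx"],c["fy"],c["cx"],c["cy"],np.round(c["world_from_camera"],3).tolist(), [k for k in c])
print(observe())
E
```

```text
pics
scene 357.06375221807946 357.06375221807946 251.69455334699995 189.30693767050866 [[-0.766, -0.417, 0.489, 0.964], [0.643, -0.472, 0.603, 0.583], [-0.021, 0.776, 0.63, 0.584], [0.0, 0.0, 0.0, 1.0]] ['img', 'depth', 'fx', 'fy', 'cx', 'cy', 'world_from_camera']
side 424.89760402573853 424.89760402573853 252.68210119177456 193.09647939731428 [[-0.941, 0.203, -0.27, 0.305], [-0.337, -0.521, 0.784, 0.796], [0.019, 0.829, 0.559, 0.587], [0.0, 0.0, 0.0, 1.0]] ['img', 'depth', 'fx', 'fy', 'cx', 'cy', 'world_from_camera']
{'time': 0.1, 'qpos': array([-1.46003572e-01,  3.42676261e-01,  1.52485832e+00, -2.43450342e-05,
        1.27537249e+00, -1.45989456e-01]), 'qvel': array([ 0.00115232, -0.00126526, -0.00447958, -0.00108812,  0.00099897,
       -0.0001454 ]), 'joint_efforts': array([ 1.49919495e-03, -4.32001984e+01, -2.44694173e+01,  7.19219679e-02,
        5.25739230e-02, -9.79429342e-05]), 'tool_pos': array([5.24905878e-01, 3.09264136e-05, 4.04124291e-01]), 'tool_rot': array([-3.14028883e+00, -1.68176718e-04,  1.57078920e+00]), 'contact_force': array([-0.80340295, -0.65645745,  0.23057985]), 'torque': array([ 0.01040602, -0.02159794,  0.02198571]), 'grip_force': 0.0, 'opening': 0.09210191040921877}
```

View pics/scene0.png

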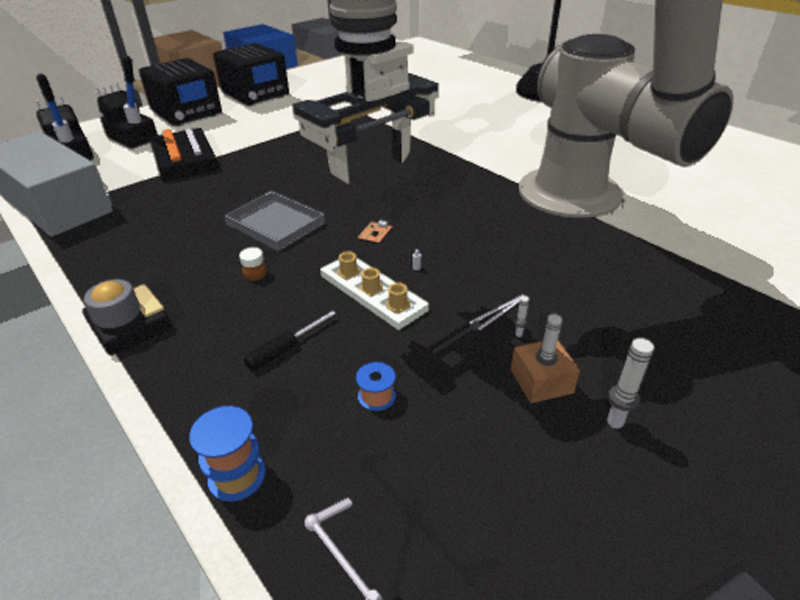

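View pics/side0.png

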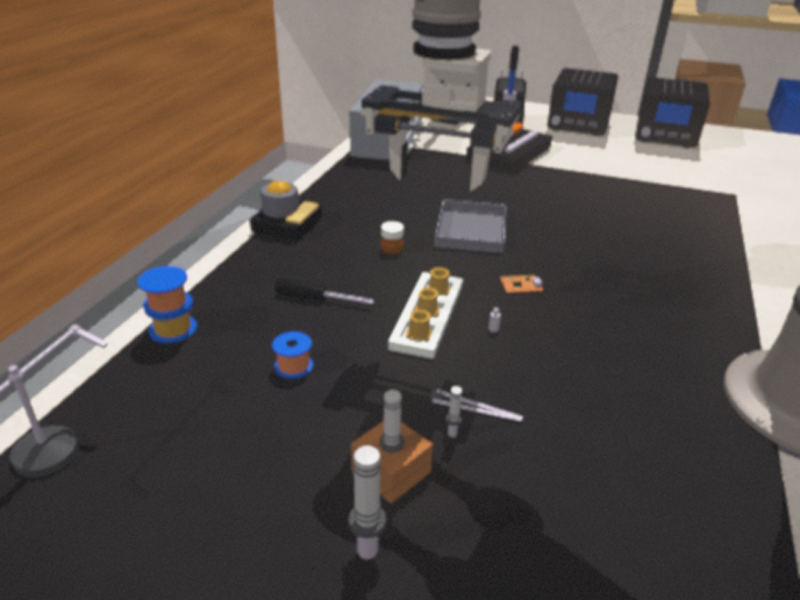

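The scene and side views both show the rack with its three sleeves: scene px (347,264), (371,281), (398,297). The wooden stand with its gauge is at scene (545,365), and the tray is at (275,218). A larger decoy gauge stands at (630,385) and a smaller one at (521,315).

```bash
cat > h.py <<'E'
import numpy as np, cv2
def rays(c,uv,fish=False):
    uv=np.atleast_2d(uv).astype(float); x=(uv[:,0]-c["cx"])/c["fx"]; y=(uv[:,1]-c["cy"])/c["fy"]
    if fish:
        r=np.hypot(x,y)+1e-12; s=np.sin(r)/r; d=np.c_[x*s,-y*s,-np.cos(r)]
    else: d=np.c_[x,-y,-np.ones_like(x)]
    T=c["world_from_camera"]; return T[:3,3],d@T[:3,:3].T
def onplane(c,uv,z,fish=False):
    o,d=rays(c,uv,fish); return o+d*((z-o[2])/d[:,2])[:,None]
def cloud(c):
    h,w=c["depth"].shape; v,u=np.mgrid[:h,:w]; o,d=rays(c,np.c_[u.ravel(),v.ravel()])
    return (o+d*c["depth"].reshape(-1,1)).reshape(h,w,3)
E
python3 - <<'E'
from h import *
for n in ["scene","side"]:
    c=dict(np.load(n+"0.npz")); P=cloud(c); im=c["img"]; hsv=cv2.cvtColor(im,cv2.COLOR_RGB2HSV).astype(int)
    H,S,V=hsv[...,0],hsv[...,1],hsv[...,2]; ok=c["depth"]>0
    def comps(m,name,amin=15):
        k,l,st,ce=cv2.connectedComponentsWithStats(m.astype(np.uint8))
        for i in range(1,k):
            if st[i,4]>=amin:
                p=P[(l==i)]; z=p[:,2]
                print(n,name,st[i].tolist(),"med",np.round(np.median(p,0),3),"min",np.round(np.percentile(p,3,0),3),"max",np.round(np.percentile(p,97,0),3))
    reach=ok&(np.hypot(P[...,0],P[...,1])<0.9)&(P[...,2]<0.2)&(P[...,0]>0.15)
    comps(reach&(P[...,2]>0.007)&(P[...,1]<0.6),"obj",30)
    comps(reach&(H>14)&(H<26)&(S>120)&(V>60)&(P[...,2]>0.03),"brass",10)
E
```

```text
scene obj [103, 85, 36, 30, 621] med [ 0.556 -0.638  0.033] min [ 0.493 -0.734  0.009] max [ 0.626 -0.609  0.047]
scene obj [144, 123, 64, 36, 534] med [ 0.544 -0.302  0.015] min [ 0.469 -0.392  0.007] max [ 0.611 -0.224  0.022]
scene obj [153, 159, 17, 19, 255] med [ 0.658 -0.175  0.034] min [ 0.638 -0.199  0.009] max [ 0.672 -0.166  0.045]
scene obj [205, 161, 69, 48, 1330] med [0.538 0.005 0.015] min [ 0.499 -0.093  0.008] max [0.565 0.089 0.041]
scene obj [264, 160, 5, 11, 44] med [ 0.431 -0.009  0.022] min [ 0.425 -0.014  0.009] max [ 0.435 -0.004  0.035]
scene obj [68, 179, 41, 42, 1013] med [ 0.858 -0.167  0.034] min [ 0.824 -0.226  0.009] max [ 0.884 -0.144  0.08 ]
scene obj [329, 190, 9, 23, 133] med [0.431 0.223 0.041] min [0.424 0.215 0.012] max [0.434 0.228 0.071]
scene obj [156, 200, 58, 37, 440] med [0.732 0.018 0.019] min [0.632 0.005 0.009] max [0.775 0.027 0.025]
scene obj [327, 201, 44, 55, 1346] med [0.485 0.31  0.043] min [0.453 0.268 0.01 ] max [0.516 0.342 0.114]
scene obj [389, 217, 29, 55, 815] med [0.471 0.413 0.083] min [0.457 0.399 0.014] max [0.478 0.424 0
[... 2038 characters left out ...]
19 0.217 0.01 ] max [0.433 0.229 0.072]
side obj [223, 250, 54, 107, 2774] med [0.462 0.335 0.05 ] min [0.439 0.283 0.012] max [0.504 0.422 0.14 ]
side brass [175, 117, 11, 7, 57] med [ 0.869 -0.192  0.08 ] min [ 0.859 -0.21   0.074] max [ 0.879 -0.178  0.085]
side brass [276, 172, 11, 11, 98] med [ 0.53  -0.068  0.039] min [ 0.518 -0.086  0.03 ] max [ 0.543 -0.056  0.043]
side brass [269, 185, 11, 11, 100] med [ 0.53  -0.002  0.038] min [ 0.518 -0.021  0.031] max [0.54  0.007 0.043]
side brass [263, 199, 12, 12, 118] med [0.523 0.057 0.039] min [0.511 0.04  0.031] max [0.534 0.067 0.043]
side brass [100, 203, 17, 5, 20] med [0.855 0.18  0.031] min [0.845 0.167 0.03 ] max [0.871 0.186 0.033]
```

Run:
```python
from cell import *
from h import *
c=read_camera("wrist"); cv2.imwrite("pics/w0.png",cv2.resize(c["img"][:,:,::-1],(800,600),interpolation=cv2.INTER_CUBIC))
np.savez("w0.npz",**c); print(c["fx"],c["cx"],c["cy"],np.round(c["world_from_camera"],3).tolist())
```

```text
297.3186396354542 253.55563270636134 189.93664057631034 [[1.0, 0.0, 0.002, 0.525], [-0.0, 0.966, 0.258, 0.068], [-0.001, -0.258, 0.966, 0.385], [0.0, 0.0, 0.0, 1.0]]
```

View pics/w0.png

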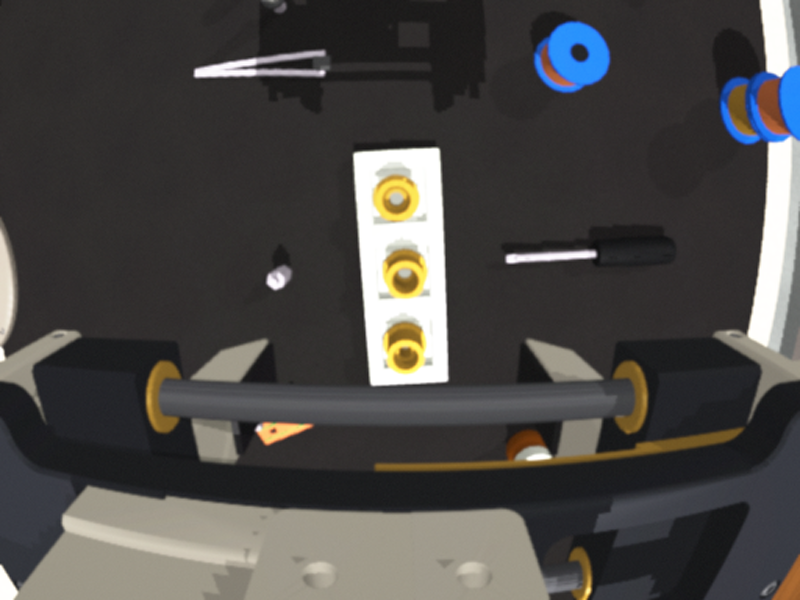

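The wrist view shows the three sleeves at (397,198), (405,272) and (405,347), with nothing hiding them. I'll rectify onto the plane of the sleeve tops to centre the rims.

```bash
cat >> h.py <<'E'
def project(c,P,fish=False):
    T=c["world_from_camera"]; q=(np.asarray(P,float)-T[:3,3])@T[:3,:3]; x,y,z=q[...,0],-q[...,1],-q[...,2]
    if fish:
        r=np.hypot(x,y)+1e-12; s=np.arctan2(r,z)/r; x,y=x*s,y*s
    else: x,y=x/z,y/z
    return np.stack([c["fx"]*x+c["cx"],c["fy"]*y+c["cy"]],-1)
def top(c,x0,y0,z,half,fish=False,res=.00025):
    """view onto plane z from above; row 0 = +x, col 0 = +y"""
    a=np.arange(half,-half-1e-9,-res); X,Y=np.meshgrid(x0+a,y0+a,indexing="ij")
    uv=project(c,np.stack([X,Y,np.full_like(X,z)],-1),fish).astype(np.float32)
    return cv2.remap(c["img"],uv[...,0],uv[...,1],cv2.INTER_CUBIC)
E
python3 - <<'E'
from h import *
W=dict(np.load("w0.npz")); S=dict(np.load("scene0.npz")); D=dict(np.load("side0.npz"))
rows=[]
for (x,y) in [(.525,.056),(.531,-.004),(.532,-.068)]:
    r=[]
    for c,f in ((W,True),(S,False),(D,False)):
        t=top(c,x,y,.042,.025,f); t=cv2.resize(t,(260,200))
        cv2.circle(t,(130,100),2,(0,255,0),-1); cv2.ellipse(t,(130,100),(78,60),0,0,360,(0,255,0),1); r.append(t)
    rows.append(np.hstack(r))
cv2.imwrite("pics/tops.png",np.vstack(rows)[:,:,::-1])
# rack outline via wrist, z=.016
hsv=cv2.cvtColor(W["img"],cv2.COLOR_RGB2HSV); m=((hsv[...,1]<50)&(hsv[...,2]>120)).astype(np.uint8); m[:90]=0;m[250:]=0;m[:,:215]=0;m[:,295:]=0
p=np.argwhere(m)[:,::-1]; q=onplane(W,p,.016,True)[:,:2].astype(np.float32); print("rack w",cv2.minAreaRect(q))
for c,n in((S,"scene"),(D,"side")):
    h=cv2.cvtColor(c["img"],cv2.COLOR_RGB2HSV); m=(h[...,1]<50)&(h[...,2]>110)
    v,u=np.nonzero(m); q=onplane(c,np.c_[u,v],.016)[:,:2]; k=(abs(q[:,0]-.53)<.045)&(abs(q[:,1])<.115); print("rack",n,cv2.minAreaRect(q[k].astype(np.float32)))
E
```

```text
rack w ((0.5299672484397888, -0.009741745889186859), (0.06930321455001831, 0.1996510624885559), 3.2643978595733643)
rack scene ((0.5348460674285889, -0.0020028352737426758), (0.07842207700014114, 0.20909367501735687), 3.251060724258423)
rack side ((0.5281016826629639, -0.0027663856744766235), (0.07142307609319687, 0.21994063258171082), 3.467029333114624)
```

View pics/tops.png

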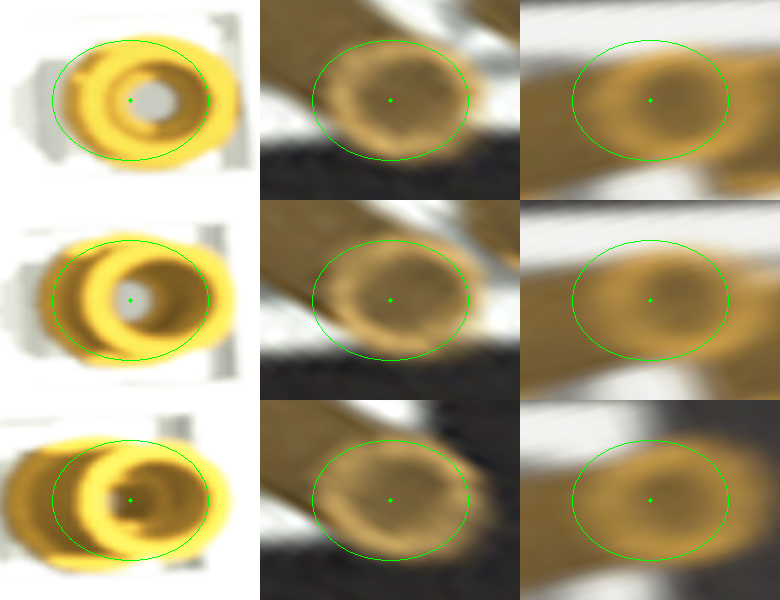

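Each rim centre sits about 5 mm to the −y side of my guess, which puts the sleeves at about (0.5245, 0.051), (0.531, −0.009) and (0.532, −0.073). That agrees with the rack pose. Next I'll move over the stand.

Request:
{"fn": "arm_command", "kwargs": {"xyz": [[-6,39,0],[-6,39,0],[-6,39,0],[-6,39,0],[-6,39,0],[-6,39,0],[-6,39,0],[-6,37,0],[0,0,0],[0,0,0]], "spin": [0,0,0,0,0,0,0,0,0,0]}}

```text
time: 1.15
tool_pos: [0.4767, 0.3105, 0.4042]
tool_rot: [-3.141, 0.001, 1.573]
contact_force: [-0.3, -0.3, -0.2]
opening: 0.0923
grip_force: 0.0
```

Run:
```python
from cell import *
from h import *
c=read_camera("wrist"); np.savez("w1.npz",**c); print(observe()["tool_pos"],c["world_from_camera"][:3,3])
full=cv2.resize(c["img"],(512,384))
r=[]
for z in (.117,.045):
    t=top(c,.477,.31,z,.05,True); t=cv2.resize(t,(288,288)); cv2.circle(t,(144,144),2,(0,255,0),-1); r.append(t)
cv2.imwrite("pics/w1.png",np.hstack([cv2.resize(full,(512,384)),np.vstack(r)[:384*2][:,:]] if 0 else [np.vstack([full,np.zeros((192,512,3),np.uint8)]),np.vstack(r)])[:,:,::-1])
W=dict(np.load("w0.npz"))
for (x,y) in [(.5245,.051),(.531,-.009),(.532,-.073)]:
    t=top(W,x,y,.042,.022,True); 
    h=cv2.cvtColor(t,cv2.COLOR_RGB2HSV); m=((h[...,0]>15)&(h[...,0]<35)&(h[...,1]>110)&(h[...,2]>215)).astype(np.uint8)
    # -y (right) half rim: outermost bright pixel along rays from centre
    pts=[]
    for a in np.radians(np.arange(-70,71,4)):
        for rr in np.arange(.020,.010,-.0002):
            i,j=int(round((.022-rr*np.sin(a))/.00025)),int(round((.022+rr*np.cos(a))/.00025))
            if m[i,j]: pts.append((x+rr*np.sin(a),y-rr*np.cos(a))); break
    from scipy.optimize import least_squares
    p=np.array(pts); s=least_squares(lambda q:np.hypot(*(p-q[:2]).T)-q[2],[x,y,.015],loss="soft_l1",f_scale=.0005); print(np.round(s.x,4),len(p),np.round(np.std(s.fun),5))
```

```text
[0.47697068 0.30970261 0.40433951] [0.47702437 0.37862103 0.38534773]
[0.5245 0.0504 0.0157] 36 0.00024
[ 0.5313 -0.0097  0.0145] 36 0.00053
[ 0.5314 -0.0708  0.0158] 36 0.00024
```

View pics/w1.png

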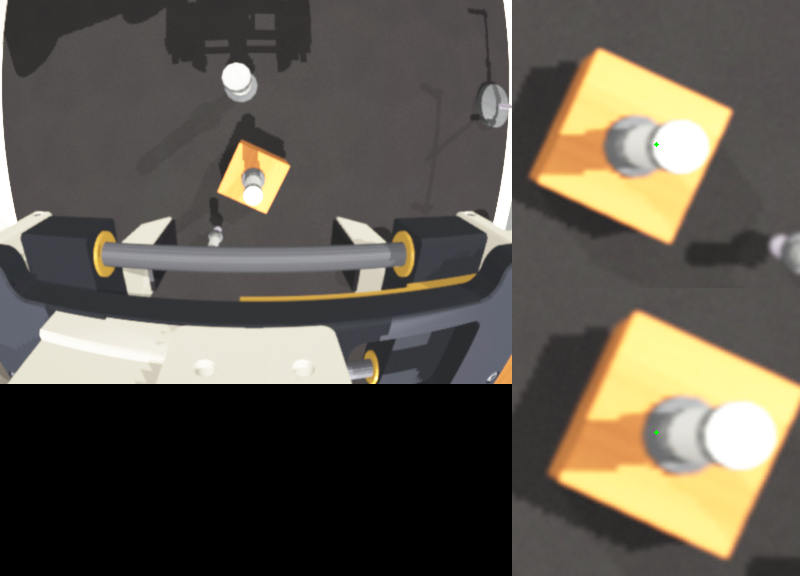

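The gauge top is at about (0.476, 0.301), and the diagonals of the stand's top cross at about (0.477, 0.3005), so the two agree. I'll descend and grip.

Request:
{"fn": "arm_command", "kwargs": {"xyz": [[0,-9,-10],[0,0,-40],[0,0,-40],[0,0,-37],[0,0,-20],[0,0,0],[0,0,0]], "spin": [0,0,0,0,0,0,0]}}

```text
time: 1.9
tool_pos: [0.4777, 0.3001, 0.2584]
tool_rot: [3.141, 0.0, 1.569]
contact_force: [0.3, -0.3, 0.8]
opening: 0.092
grip_force: 0.0
```

Request:
{"fn": "arm_command", "kwargs": {"xyz": [[0,0,0],[0,0,0],[0,0,0],[0,0,0],[0,0,0],[0,0,0],[0,0,0],[0,0,0],[0,0,0],[0,0,0]], "spin": [0,0,0,0,0,0,0,0,0,0], "jaw": -1, "squeeze": 35}}

```text
time: 2.9
tool_pos: [0.4769, 0.301, 0.2577]
tool_rot: [-3.141, 0.0, 1.571]
contact_force: [0.7, 0.6, -1.6]
opening: 0.0175
grip_force: 35.0
```

Request:
{"fn": "arm_command", "kwargs": {"xyz": [[0,0,20],[0,0,25],[0,0,25],[0,0,0],[0,0,0]], "spin": [0,0,0,0,0]}}

```text
time: 3.4
tool_pos: [0.4768, 0.3009, 0.3274]
tool_rot: [3.141, 0.0, 1.571]
contact_force: [0.9, 0.1, -2.0]
opening: 0.0173
grip_force: 35.0
```

Run:
```python
from cell import *
from h import *
o=observe(); print(o["time"],o["tool_pos"],o["tool_rot"],o["contact_force"],o["opening"])
r=[]
for n in ("wrist","scene","side"):
    c=read_camera(n); np.savez(n+"2.npz",**c)
    u,v=project(c,[.477,.301,.10],n=="wrist"); im=c["img"]
    w=75 if n=="wrist" else 45
    u=int(np.clip(u,w,511-w));v=int(np.clip(v,w,383-w)); r.append(cv2.resize(im[v-w:v+w,u-w:u+w],(266,266))); print(n,u,v)
cv2.imwrite("pics/g2.png",np.hstack(r)[:,:,::-1])
```

```text
3.4 [0.4768303  0.30093811 0.32741642] [3.14142324e+00 5.66108747e-05 1.57084686e+00] [ 0.93082591  0.0514606  -1.95286272] 0.017284296672887185
wrist 253 206
scene 352 209
side 250 259
```

View pics/g2.png

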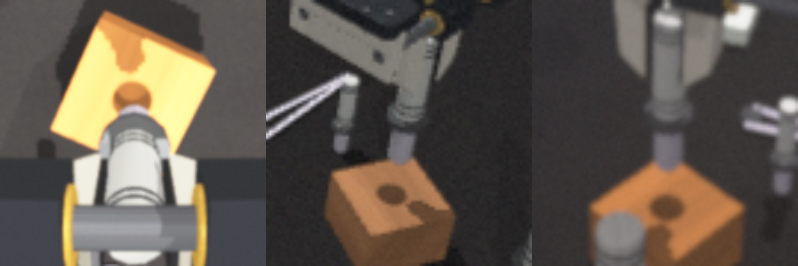

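The wrist crop shows the gauge gripped upright, the stand's hole at about crop (131,98) and the pin tip at about (134,115).

Run:
```python
from h import *
W=dict(np.load("wrist2.npz")); k=150/266
f=lambda x,y:(x*k+178,y*k+131)
print("hole",onplane(W,f(131,98),.045,True))
print("collar far edge, z=.115",onplane(W,f(134,118),.115,True),"tip far edge z=.081", onplane(W,f(135,104),.081,True))
for n,hx,tx,w,(u,v) in (("scene",(391-266,194),(400-266,158),45,(352,209)),("side",(667-532,207),(668-532,163),45,(250,259))):
    c=dict(np.load(n+"2.npz")); k=90/266
    print(n,"hole",onplane(c,(u-w+hx[0]*k,v-w+hx[1]*k),.045),"tip",onplane(c,(u-w+tx[0]*k,v-w+tx[1]*k),.081))
```

```text
hole [[0.47576603 0.30210717 0.045     ]]
collar far edge, z=.115 [[0.47731471 0.31198619 0.115     ]] tip far edge z=.081 [[0.47776153 0.30848372 0.081     ]]
scene hole [[0.47773911 0.30445949 0.045     ]] tip [[0.47805117 0.30557964 0.081     ]]
side hole [[0.47484126 0.30175019 0.045     ]] tip [[0.47462792 0.30234737 0.081     ]]
```

Request:
{"fn": "arm_command", "kwargs": {"xyz": [[8,-42,0],[8,-42,0],[8,-42,0],[8,-42,0],[8,-42,0],[8,-40,0],[0,0,-10],[0,0,-15],[0,0,-8],[0,0,0],[0,0,0]], "spin": [0,0,0,0,0,0,0,0,0,0,0]}}

```text
time: 4.65
tool_pos: [0.525, 0.0516, 0.2945]
tool_rot: [-3.141, -0.0, 1.572]
contact_force: [-0.5, -0.2, -1.3]
opening: 0.0175
grip_force: 35.0
```

Run:
```python
from cell import *
from h import *
o=observe(); print(o["time"],o["tool_pos"],o["contact_force"])
r=[]
for n in ("wrist","scene","side"):
    c=read_camera(n); np.savez(n+"3.npz",**c)
    u,v=project(c,[.5245,.0505,.05],n=="wrist"); im=c["img"]
    w=60 if n=="wrist" else 30
    u=int(np.clip(u,w,511-w));v=int(np.clip(v,w,383-w)); r.append(cv2.resize(im[v-w:v+w,u-w:u+w],(266,266))); print(n,u,v)
cv2.imwrite("pics/g3.png",np.hstack(r)[:,:,::-1])
```

```text
4.65 [0.52499344 0.05164947 0.29454675] [-0.45509379 -0.18621903 -1.32490915]
wrist 252 200
scene 253 181
side 268 198
```

View pics/g3.png

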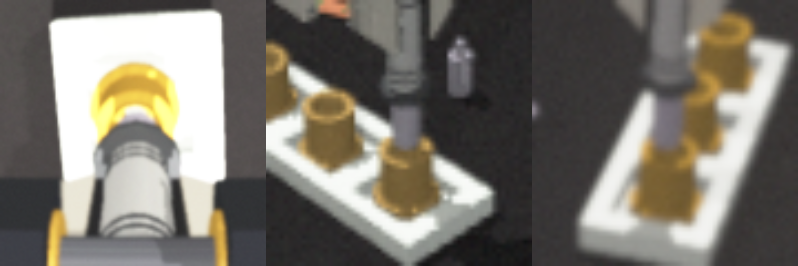

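The pin (scene crop ≈(407,130), side ≈(667,125)) is directly over sleeve 1's bore in all three views. I'll lower gently.

Request:
{"fn": "arm_command", "kwargs": {"xyz": [[0,0,-3],[0,0,-3],[0,0,-2],[0,0,-2],[0,0,-2],[0,0,-2],[0,0,0]], "spin": [0,0,0,0,0,0,0]}}

```text
time: 5.5
tool_pos: [0.5249, 0.0509, 0.2804]
tool_rot: [-3.141, 0.0, 1.571]
contact_force: [1.2, -1.2, -1.6]
opening: 0.017
grip_force: 35.0
```

Request:
{"fn": "arm_command", "kwargs": {"xyz": [[0,0,-2],[0,0,-2],[0,0,-2],[0,0,-1],[0,0,0]], "spin": [0,0,0,0,0]}}

```text
time: 6.0
tool_pos: [0.525, 0.051, 0.2745]
tool_rot: [3.141, 0.0, 1.571]
contact_force: [-1.9, -1.8, 5.6]
opening: 0.0172
grip_force: 35.0
```

Request:
{"fn": "arm_command", "kwargs": {"xyz": [[0,0,-1],[0,0,-1],[0,0,0],[0,0,0]], "spin": [0,0,0,0]}}

```text
time: 6.4
tool_pos: [0.5251, 0.051, 0.2742]
tool_rot: [3.139, 0.0, 1.571]
contact_force: [-5.8, -0.8, 20.3]
opening: 0.0177
grip_force: 35.1
```

Sleeve 1 stops the pin at tip height 27.7 mm with 20 N pushing back, which is the step depth, so it's bad. On to sleeve 2.

Request:
{"fn": "arm_command", "kwargs": {"xyz": [[0,0,4],[0,0,12],[0,0,12],[2,-20,0],[2,-20,0],[2,-20,0],[0,0,0],[0,0,-6],[0,0,-5],[0,0,-3],[0,0,-2],[0,0,-2],[0,0,-1],[0,0,0]], "spin": [0,0,0,0,0,0,0,0,0,0,0,0,0,0]}}

```text
time: 7.8
tool_pos: [0.531, -0.0089, 0.2806]
tool_rot: [-3.141, -0.0, 1.571]
contact_force: [0.8, -0.9, -1.4]
opening: 0.0171
grip_force: 35.0
```

Request:
{"fn": "arm_command", "kwargs": {"xyz": [[0,0,-2],[0,0,-2],[0,0,-2],[0,0,-1],[0,0,-1],[0,0,-1],[0,0,0]], "spin": [0,0,0,0,0,0,0]}}

```text
time: 8.5
tool_pos: [0.531, -0.009, 0.2716]
tool_rot: [-3.142, -0.0, 1.571]
contact_force: [-0.5, 0.5, -1.9]
opening: 0.0171
grip_force: 35.0
```

Request:
{"fn": "arm_command", "kwargs": {"xyz": [[0,0,-3],[0,0,-3],[0,0,-3],[0,0,-3],[0,0,-2],[0,0,-1],[0,0,0]], "spin": [0,0,0,0,0,0,0]}}

```text
time: 9.2
tool_pos: [0.531, -0.009, 0.2565]
tool_rot: [-3.141, -0.0, 1.571]
contact_force: [-0.7, -0.4, -1.0]
opening: 0.0174
grip_force: 35.0
```

Request:
{"fn": "arm_command", "kwargs": {"xyz": [[0,0,-1],[0,0,-1],[0,0,-1],[0,0,0],[0,0,0]], "spin": [0,0,0,0,0]}}

```text
time: 9.7
tool_pos: [0.531, -0.0089, 0.2545]
tool_rot: [3.141, 0.0, 1.571]
contact_force: [-2.3, -1.2, 5.7]
opening: 0.0176
grip_force: 35.0
```

Sleeve 2 takes the pin up to the collar (contact at 0.2545), so it's sound. On to sleeve 3.

Request:
{"fn": "arm_command", "kwargs": {"xyz": [[0,0,8],[0,0,19],[0,0,19],[1,-21,0],[0,-21,0],[0,-21,0],[0,0,0],[0,0,-6],[0,0,-5],[0,0,-3],[0,0,-2],[0,0,-2],[0,0,-1],[0,0,0]], "spin": [0,0,0,0,0,0,0,0,0,0,0,0,0,0]}}

```text
time: 11.1
tool_pos: [0.532, -0.0719, 0.2806]
tool_rot: [-3.141, -0.0, 1.571]
contact_force: [-0.2, -0.3, -1.2]
opening: 0.0171
grip_force: 35.0
```

Request:
{"fn": "arm_command", "kwargs": {"xyz": [[0,0,-2],[0,0,-2],[0,0,-2],[0,0,-1],[0,0,-1],[0,0,-1],[0,0,0]], "spin": [0,0,0,0,0,0,0]}}

```text
time: 11.8
tool_pos: [0.5322, -0.072, 0.2742]
tool_rot: [3.139, 0.001, 1.571]
contact_force: [-4.4, 0.3, 19.0]
opening: 0.0176
grip_force: 35.1
```

Sleeve 3 also stops at the step (0.2742, 19 N), so it's bad. The gauge goes back to the stand.

Request:
{"fn": "arm_command", "kwargs": {"xyz": [[0,0,6],[0,0,20],[0,0,30],[-6,41,0],[-6,41,0],[-6,41,0],[-6,41,0],[-6,41,0],[-6,41,0],[-6,41,0],[-6,41,0],[-6,41,0],[-1,4,0],[0,0,0],[0,0,-15],[0,0,-15],[0,0,0]], "spin": [0,0,0,0,0,0,0,0,0,0,0,0,0,0,0,0,0]}}

```text
time: 13.5
tool_pos: [0.4768, 0.2994, 0.2958]
tool_rot: [-3.138, 0.002, 1.569]
contact_force: [-0.6, -0.3, -1.2]
opening: 0.0172
grip_force: 35.0
```

Request:
{"fn": "arm_command", "kwargs": {"xyz": [[0,0,-3],[0,0,-3],[0,0,-3],[0,0,-3],[0,0,-3],[0,0,0]], "spin": [0,0,0,0,0,0]}}

```text
time: 14.1
tool_pos: [0.4769, 0.301, 0.2823]
tool_rot: [-3.141, 0.0, 1.571]
contact_force: [0.3, 0.2, -1.7]
opening: 0.0175
grip_force: 35.0
```

Request:
{"fn": "arm_command", "kwargs": {"xyz": [[0,0,-5],[0,0,-5],[0,0,-5],[0,0,-4],[0,0,-3],[0,0,-1],[0,0,-1],[0,0,0]], "spin": [0,0,0,0,0,0,0,0]}}

```text
time: 14.9
tool_pos: [0.477, 0.301, 0.2588]
tool_rot: [3.141, -0.0, 1.571]
contact_force: [0.3, 0.2, -1.7]
opening: 0.0173
grip_force: 35.0
```

Request:
{"fn": "arm_command", "kwargs": {"xyz": [[0,0,-1],[0,0,0],[0,0,0]], "spin": [0,0,0]}}

```text
time: 15.2
tool_pos: [0.477, 0.301, 0.2578]
tool_rot: [3.141, -0.0, 1.571]
contact_force: [-0.2, 0.4, -0.9]
opening: 0.0176
grip_force: 35.0
```

Request:
{"fn": "arm_command", "kwargs": {"xyz": [[0,0,0],[0,0,0],[0,0,0],[0,0,0],[0,0,0]], "spin": [0,0,0,0,0], "jaw": 0.3}}

```text
time: 15.7
tool_pos: [0.477, 0.301, 0.2578]
tool_rot: [3.141, -0.0, 1.571]
contact_force: [0.1, 0.1, 1.0]
opening: 0.0531
grip_force: 0.0
```

Request:
{"fn": "arm_command", "kwargs": {"xyz": [[0,0,30],[0,0,40],[8,-42,0],[8,-42,0],[8,-42,0],[8,-42,0],[8,-42,0],[8,-40,0],[0,0,-40],[0,0,-40],[0,0,-20],[0,0,0]], "spin": [0,0,0,0,0,0,0,0,0,0,0,0]}}

```text
time: 16.9
tool_pos: [0.524, 0.0508, 0.2251]
tool_rot: [-3.136, -0.0, 1.57]
contact_force: [-0.5, -0.1, -0.5]
opening: 0.0598
grip_force: 0.0
```

Request:
{"fn": "arm_command", "kwargs": {"xyz": [[0,0,-15],[0,0,-14],[0,0,0]], "spin": [0,0,0]}}

```text
time: 17.2
tool_pos: [0.525, 0.0511, 0.1987]
tool_rot: [-3.141, -0.0, 1.571]
contact_force: [-0.3, -0.5, -0.3]
opening: 0.0599
grip_force: 0.0
```

Request:
{"fn": "arm_command", "kwargs": {"xyz": [[0,0,0],[0,0,0],[0,0,0],[0,0,0],[0,0,0],[0,0,0]], "spin": [0,0,0,0,0,0], "jaw": -1, "squeeze": 25}}

```text
time: 17.8
tool_pos: [0.5251, 0.051, 0.1994]
tool_rot: [3.141, 0.0, 1.571]
contact_force: [-0.8, 0.6, 4.9]
opening: 0.0303
grip_force: 25.0
```

Request:
{"fn": "arm_command", "kwargs": {"xyz": [[0,0,15],[0,0,30],[0,0,30],[2,-40,0],[2,-40,0],[2,-40,0],[2,-40,0],[2,-40,0],[2,-40,0],[2,-40,0],[2,-40,0],[0,0,0],[0,0,0]], "spin": [0,0,0,0,0,0,0,0,0,0,0,0,0]}}

```text
time: 19.1
tool_pos: [0.5405, -0.2696, 0.2729]
tool_rot: [-3.14, -0.001, 1.569]
contact_force: [-0.3, 0.8, -2.3]
opening: 0.0302
grip_force: 25.0
```

Run:
```python
from cell import *
from h import *
o=observe(); print(o["time"],o["tool_pos"],o["opening"],o["contact_force"])
W=read_camera("wrist"); S=read_camera("scene"); D=read_camera("side")
for n,c in (("wrist5",W),("scene5",S),("side5",D)): np.savez(n+".npz",**c)
cv2.imwrite("pics/w5.png",np.hstack([cv2.resize(W["img"],(400,300)),cv2.resize(S["img"][80:200,100:260],(400,300))])[:,:,::-1])
S=dict(np.load("scene0.npz")); D=dict(np.load("side0.npz"))
for c in (S,D):
    P=cloud(c); k=(c["depth"]>0)&(P[...,2]>.012)&(P[...,2]<.03)&(abs(P[...,0]-.54)<.09)&(abs(P[...,1]+.307)<.11)
    print(cv2.minAreaRect(P[k][:,:2].astype(np.float32)))
```

```text
19.1 [ 0.54054148 -0.26958765  0.27290946] 0.030177846427629454 [-0.3095316   0.84311096 -2.30516096]
((0.5396547317504883, -0.30941373109817505), (0.1275211125612259, 0.16288362443447113), 9.790514945983887)
((0.5375124216079712, -0.30890801548957825), (0.12378983199596405, 0.16303196549415588), 10.794843673706055)
```

View pics/w5.png

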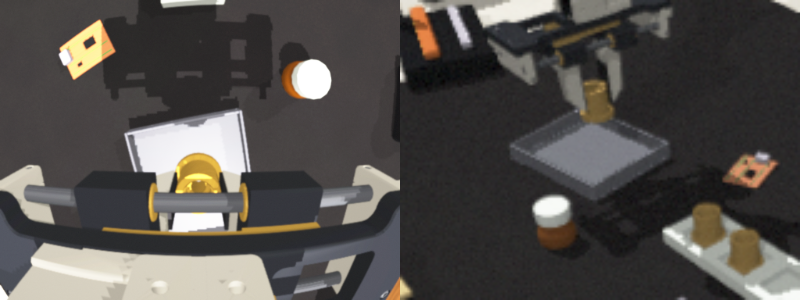

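The tray is centred at about (0.5385, −0.309) and turned about 10°. The sleeve is held upright above it (scene crop (597,100)). I'll place it in the −y half.

Request:
{"fn": "arm_command", "kwargs": {"xyz": [[2,-37,0],[2,-37,0],[0,0,-30],[0,0,-25],[0,0,-12],[0,0,-5],[0,0,-3],[0,0,-1],[0,0,0],[0,0,0]], "spin": [0,0,0,0,0,0,0,0,0,0]}}

```text
time: 20.25
tool_pos: [0.5452, -0.343, 0.1987]
tool_rot: [3.14, 0.001, 1.571]
contact_force: [0.2, 0.6, -2.1]
opening: 0.0303
grip_force: 25.0
```

Request:
{"fn": "arm_command", "kwargs": {"xyz": [[0,0,-1],[0,0,-1],[0,0,0],[0,0,0]], "spin": [0,0,0,0]}}

```text
time: 20.65
tool_pos: [0.5451, -0.3431, 0.1963]
tool_rot: [3.141, 0.001, 1.571]
contact_force: [0.0, 0.6, 3.0]
opening: 0.03
grip_force: 25.0
```

Contact with the tray floor, about 5 N. I'll release, rise, and go to sleeve 3.

Request:
{"fn": "arm_command", "kwargs": {"xyz": [[0,0,0],[0,0,0],[0,0,0],[0,0,0]], "spin": [0,0,0,0], "jaw": 0.15}}

```text
time: 21.05
tool_pos: [0.545, -0.343, 0.1955]
tool_rot: [-3.141, -0.0, 1.571]
contact_force: [0.1, -0.1, 0.1]
opening: 0.0521
grip_force: 0.0
```

Request:
{"fn": "arm_command", "kwargs": {"xyz": [[0,0,10],[0,0,30],[0,0,40],[-2,45,0],[-2,45,0],[-2,45,0],[-2,45,0],[-2,45,0],[-3,46,0],[0,0,0]], "spin": [0,0,0,0,0,0,0,0,0,0]}}

```text
time: 22.05
tool_pos: [0.5313, -0.0673, 0.2765]
tool_rot: [-3.141, -0.001, 1.576]
contact_force: [-0.3, -0.9, -0.6]
opening: 0.0528
grip_force: 0.0
```

Request:
{"fn": "arm_command", "kwargs": {"xyz": [[0,0,-20],[0,0,-10],[0,0,0]], "spin": [0,0,0]}}

```text
time: 22.35
tool_pos: [0.5316, -0.0725, 0.2447]
tool_rot: [-3.139, -0.001, 1.57]
contact_force: [-1.2, 0.6, 0.6]
opening: 0.0527
grip_force: 0.0
```

Request:
{"fn": "arm_command", "kwargs": {"xyz": [[0,0,-20],[0,0,-15],[0,0,-11],[0,0,0]], "spin": [0,0,0,0]}}

```text
time: 22.75
tool_pos: [0.5317, -0.0725, 0.1988]
tool_rot: [-3.139, -0.001, 1.57]
contact_force: [0.7, 0.6, -0.0]
opening: 0.0529
grip_force: 0.0
```

Request:
{"fn": "arm_command", "kwargs": {"xyz": [[0,0,0],[0,0,0],[0,0,0],[0,0,0],[0,0,0],[0,0,0]], "spin": [0,0,0,0,0,0], "jaw": -1, "squeeze": 25}}

```text
time: 23.35
tool_pos: [0.5322, -0.072, 0.2004]
tool_rot: [3.141, 0.0, 1.571]
contact_force: [-0.8, -0.5, 5.5]
opening: 0.0301
grip_force: 25.0
```

Request:
{"fn": "arm_command", "kwargs": {"xyz": [[0,0,15],[0,0,30],[0,0,30],[0,-40,0],[0,-40,0],[0,-40,0],[0,-40,0],[0,-42,0],[0,0,0],[0,0,-30],[0,0,-25],[0,0,-12],[0,0,-5],[0,0,-3],[0,0,-1],[0,0,0],[0,0,0]], "spin": [0,0,0,0,0,0,0,0,0,0,0,0,0,0,0,0,0]}}

```text
time: 25.05
tool_pos: [0.5322, -0.2741, 0.1996]
tool_rot: [3.14, 0.001, 1.571]
contact_force: [0.4, 0.9, -1.6]
opening: 0.0299
grip_force: 25.0
```

Request:
{"fn": "arm_command", "kwargs": {"xyz": [[0,0,-1],[0,0,-1],[0,0,0],[0,0,0]], "spin": [0,0,0,0]}}

```text
time: 25.45
tool_pos: [0.5321, -0.274, 0.1974]
tool_rot: [3.141, 0.001, 1.571]
contact_force: [-1.1, 1.2, 4.8]
opening: 0.0297
grip_force: 25.0
```

Request:
{"fn": "arm_command", "kwargs": {"xyz": [[0,0,0],[0,0,0],[0,0,0],[0,0,0]], "spin": [0,0,0,0], "jaw": 0.15}}

```text
time: 25.85
tool_pos: [0.532, -0.274, 0.1965]
tool_rot: [-3.141, -0.0, 1.571]
contact_force: [0.4, -0.3, 0.4]
opening: 0.0517
grip_force: 0.0
```

Request:
{"fn": "arm_command", "kwargs": {"xyz": [[0,0,10],[0,0,40],[0,0,50],[0,0,50],[0,0,50],[0,40,0],[0,40,0],[0,40,0],[0,40,0],[0,40,0],[0,40,0],[0,0,0],[0,0,0]], "spin": [0,0,0,0,0,0,0,0,0,0,0,0,0]}}

```text
time: 27.15
tool_pos: [0.5319, -0.0333, 0.3974]
tool_rot: [3.141, 0.001, 1.573]
contact_force: [0.8, -0.7, -0.5]
opening: 0.0524
grip_force: 0.0
```

Run:
```python
from cell import *
from h import *
o=observe(); print(o["time"],o["tool_pos"],o["contact_force"])
S=read_camera("scene"); D=read_camera("side")
cv2.imwrite("pics/end.png",np.vstack([cv2.resize(S["img"][100:290,130:440],(490,300)),cv2.resize(D["img"][110:340,150:400],(490,300))])[:,:,::-1])
```

```text
27.15 [ 0.5318881  -0.0333173   0.39743786] [ 0.80614321 -0.68820234 -0.48680046]
```

View pics/end.png

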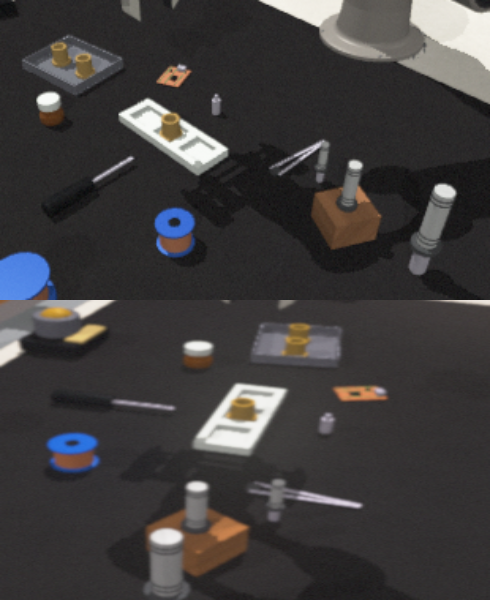

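The final view shows both bad sleeves upright in the tray (60,55) and (84,65), the sound one in the middle pocket (171,125), and the gauge seated in its stand (350,190). Nothing else has moved.

```bash
python3 -c "
from cell import *
print(hand_in())"
```

```text
the job is handed in; nothing more can be done
None
```

I handed the job in at about 27 s: sleeves 1 and 3 stopped the pin partway and stand upright in the grey tray, sleeve 2 took the pin to the collar and stays in its pocket, and the gauge is back in its stand.

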